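Ballast a potted display with scooped pebbles

TASK

First set the clay pot inside the metal cover pot so that it stands fully home and upright, and let go of it. Then use the scoop, never the fingers, to take pebbles from the wooden box and tip at least three of them into the clay pot. Finish with the scoop laid back in the box the right way up, every pebble in either the clay pot or the box, and nothing else on the bench shifted.

Things in the scene. Friction and masses are not known exactly. Their poses are not given: they have to be found in the camera images.
- pebble_box: Open wooden box, fixed, 240 (its x) x 96 mm, walls 6 mm, inner floor 6 mm up. Sides and far (+x) end 48 mm high, near end 30 mm. Inner floor is flat from x = -114 to +74 mm and 84 mm wide; beyond, the inside of the far end slopes up at 46 degrees to the rim. Origin: centre of the underside; z up.
- scoop: Aluminium hand scoop, 0.15 kg, lying level in the near part of the box, mouth toward the box's +x. Flat pan 90 x 72 mm (open mouth at x = +45 mm), floor 2 mm (1.5 mm at the mouth), back wall 29 mm high, side walls 29 mm falling to almost nothing at the mouth; a wooden handle rises from the back wall. Origin: centre of the pan's underside; x toward the mouth, z up.
- scoop_grip (a point): Grip point on the scoop's handle, at (-93, 0, 64) mm in the scoop's frame. The handle is a straight bar 14 mm thick (along y, pinch it so) and 18 mm deep, sloping up and backward at 40 degrees from (-43, 0, 22) to (-129, 0, 94) mm.
- clay_pot: Loose terracotta pot, plain, round, tapered and open: 92 mm across at the foot, 116 mm across the rim, 100 mm high, wall 8.5 mm, floor 8 mm, about 0.4 kg. Origin: centre of the underside; z up the axis. It can be held by pinching its rim from above.
- cover_pot: Loose bare-metal cover pot of the same shape, wider and lower: 112 mm across at the foot, 132 mm across the rim, 72 mm high, wall 4 mm, floor 5 mm, about 0.8 kg. Origin: centre of the underside; z up the axis.
- pebble1: Pale grey polished pebble, a flattened round, about 25 mm across and 18 mm thick, 20 g, starting in the box in front of the scoop's mouth. Origin: its centre.
- pebble2: Pale grey polished pebble, a flattened round, about 24 mm across and 19 mm thick, 20 g, starting in the box in front of the scoop's mouth. Origin: its centre.
- pebble3: Pale grey polished pebble, a flattened round, about 25 mm across and 17 mm thick, 20 g, starting in the box in front of the scoop's mouth. Origin: its centre.
- pebble4: Pale grey polished pebble, a flattened round, about 24 mm across and 18 mm thick, 20 g, starting in the box in front of the scoop's mouth. Origin: its centre.
- pebble5: Pale grey polished pebble, a flattened round, about 25 mm across and 19 mm thick, 20 g, starting in the box in front of the scoop's mouth. Origin: its centre.
- tape_roll: Bystander: small green roll of tape lying flat, 36 mm across, 22 mm high. Origin: centre of its underside.
- ribbon_spool: Bystander: small empty cardboard ribbon spool standing upright, 36 mm across, 29 mm high. Origin: centre of its underside.
- snips: Bystander: garden snips with orange grips, lying flat, about 170 mm long, 14 mm high. Origin: centre of its underside.
- bud_vase: Bystander: green glass bud vase, 60 mm across, 150 mm high. Origin: centre of its underside.
- pen_mug: Bystander: white mug, 80 mm across, 95 mm high. Origin: centre of its underside.
- foam_brick: Bystander: green brick of flower foam, 230 x 110 x 80 mm high. Origin: centre of its underside.
Things that resemble listed ones, but are neither listed nor needed, are in the scene too. Of the things that look like the clay_pot, take the one that is farthest from the robot's base at the start.

How it is judged:
On the way, in this order (a step that is already met when the one before it is completed fails the run):
1. the clay pot stands fully home and upright in the cover pot, let go of (z of clay_pot in the frame of cover_pot between 0 and 0.011 m and horizontal distance between clay_pot and cover_pot below 0.011 m and angle between clay_pot's own z axis and vertical below 0.08 rad and contact force between clay_pot and the fingers below 0.1 N), for 0.2 s.
2. at least three pebbles lie in the clay pot while it stands in the cover pot (z of clay_pot in the frame of cover_pot between 0 and 0.011 m and horizontal distance between clay_pot and cover_pot below 0.011 m and angle between clay_pot's own z axis and vertical below 0.08 rad and ((horizontal distance between each of pebble1, pebble2, pebble3 and clay_pot below 0.045 m and z of pebble1 in the frame of clay_pot between 0.006 and 0.09 m and z of pebble2 in the frame of clay_pot between 0.006 and 0.09 m and z of pebble3 in the frame of clay_pot between 0.006 and 0.09 m) or (horizontal distance between each of pebble1, pebble2, pebble4 and clay_pot below 0.045 m and z of pebble1 in the frame of clay_pot between 0.006 and 0.09 m and z of pebble2 in the frame of clay_pot between 0.006 and 0.09 m and z of pebble4 in the frame of clay_pot between 0.006 and 0.09 m) or (horizontal distance between each of pebble1, pebble2, pebble5 and clay_pot below 0.045 m and z of pebble1 in the frame of clay_pot between 0.006 and 0.09 m and z of pebble2 in the frame of clay_pot between 0.006 and 0.09 m and z of pebble5 in the frame of clay_pot between 0.006 and 0.09 m) or (horizontal distance between each of pebble1, pebble3, pebble4 and clay_pot below 0.045 m and z of pebble1 in the frame of clay_pot between 0.006 and 0.09 m and z of pebble3 in the frame of clay_pot between 0.006 and 0.09 m and z of pebble4 in the frame of clay_pot between 0.006 and 0.09 m) or (horizontal distance between each of pebble1, pebble3, pebble5 and clay_pot below 0.045 m and z of pebble1 in the frame of clay_pot between 0.006 and 0.09 m and z of pebble3 in the frame of clay_pot between 0.006 and 0.09 m and z of pebble5 in the frame of clay_pot between 0.006 and 0.09 m) or (horizontal distance between each of pebble1, pebble4, pebble5 and clay_pot below 0.045 m and z of pebble1 in the frame of clay_pot between 0.006 and 0.09 m and z of pebble4 in the frame of clay_pot between 0.006 and 0.09 m and z of pebble5 in the frame of clay_pot between 0.006 and 0.09 m) or (horizontal distance between each of pebble2, pebble3, pebble4 and clay_pot below 0.045 m and z of pebble2 in the frame of clay_pot between 0.006 and 0.09 m and z of pebble3 in the frame of clay_pot between 0.006 and 0.09 m and z of pebble4 in the frame of clay_pot between 0.006 and 0.09 m) or (horizontal distance between each of pebble2, pebble3, pebble5 and clay_pot below 0.045 m and z of pebble2 in the frame of clay_pot between 0.006 and 0.09 m and z of pebble3 in the frame of clay_pot between 0.006 and 0.09 m and z of pebble5 in the frame of clay_pot between 0.006 and 0.09 m) or (horizontal distance between each of pebble2, pebble4, pebble5 and clay_pot below 0.045 m and z of pebble2 in the frame of clay_pot between 0.006 and 0.09 m and z of pebble4 in the frame of clay_pot between 0.006 and 0.09 m and z of pebble5 in the frame of clay_pot between 0.006 and 0.09 m) or (horizontal distance between each of pebble3, pebble4, pebble5 and clay_pot below 0.045 m and z of pebble3 in the frame of clay_pot between 0.006 and 0.09 m and z of pebble4 in the frame of clay_pot between 0.006 and 0.09 m and z of pebble5 in the frame of clay_pot between 0.006 and 0.09 m))), for 0.2 s.
At the end, for the whole second after the job is handed in: Clay pot home in the cover pot (foot within 11 mm of its underside and axis, tilt under 0.08 rad); three or more pebbles in it, the rest in the box or in the scoop there; scoop in the box (origin within 110 mm along, 40 mm across, 40 mm high), right way up within 0.4 rad; all at rest (all of step 2 and x of scoop in the frame of pebble_box between -0.11 and 0.11 m and y of scoop in the frame of pebble_box between -0.04 and 0.04 m and z of scoop in the frame of pebble_box below 0.04 m and angle between scoop's own z axis and vertical below 0.4 rad and ((horizontal distance between pebble1 and clay_pot below 0.045 m and z of pebble1 in the frame of clay_pot between 0.006 and 0.09 m) or (x of pebble1 in the frame of pebble_box between -0.12 and 0.12 m and y of pebble1 in the frame of pebble_box between -0.048 and 0.048 m and z of pebble1 in the frame of pebble_box below 0.07 m)) and ((horizontal distance between pebble2 and clay_pot below 0.045 m and z of pebble2 in the frame of clay_pot between 0.006 and 0.09 m) or (x of pebble2 in the frame of pebble_box between -0.12 and 0.12 m and y of pebble2 in the frame of pebble_box between -0.048 and 0.048 m and z of pebble2 in the frame of pebble_box below 0.07 m)) and ((horizontal distance between pebble3 and clay_pot below 0.045 m and z of pebble3 in the frame of clay_pot between 0.006 and 0.09 m) or (x of pebble3 in the frame of pebble_box between -0.12 and 0.12 m and y of pebble3 in the frame of pebble_box between -0.048 and 0.048 m and z of pebble3 in the frame of pebble_box below 0.07 m)) and ((horizontal distance between pebble4 and clay_pot below 0.045 m and z of pebble4 in the frame of clay_pot between 0.006 and 0.09 m) or (x of pebble4 in the frame of pebble_box between -0.12 and 0.12 m and y of pebble4 in the frame of pebble_box between -0.048 and 0.048 m and z of pebble4 in the frame of pebble_box below 0.07 m)) and ((horizontal distance between pebble5 and clay_pot below 0.045 m and z of pebble5 in the frame of clay_pot between 0.006 and 0.09 m) or (x of pebble5 in the frame of pebble_box between -0.12 and 0.12 m and y of pebble5 in the frame of pebble_box between -0.048 and 0.048 m and z of pebble5 in the frame of pebble_box below 0.07 m)) and linear speed of each of clay_pot, scoop, pebble1, pebble2, pebble3, pebble4, pebble5 below 0.03 m/s); the robot touches nothing.
It fails at once if a finger touches a pebble (contact force between any of pebble1, pebble2, pebble3, pebble4, pebble5 and the fingers above 0.5 N).
It fails at once if a bystander is shifted by more than 25 mm (distance of any of tape_roll, ribbon_spool, snips, bud_vase, pen_mug, foam_brick from where it was at the start of the episode above 0.025 m).
It also fails if it takes over 67 s, if anything falls off the work surface, if the arm or the gripper's body presses on something with over 40 N, if the wrist force passes 120 N, or if a joint passes its speed limit or range.

ROBOT

A 7-joint arm with a two-finger parallel gripper is mounted at the origin on the work surface. World frame = base frame: x ahead of the robot, y to its left, z up, the work surface at z = 0. Lengths are in m, angles in rad, forces in N, time in s.
With the tool pointing down it reaches from about 0.4 to 0.85 m from the base axis. Payload 4.5 kg.
Tool frame: the origin (TCP) lies at the very end of the fingers, on their centre line; the grasp point (between the pads) lies 19 mm behind it; z points along the fingers, y is the line along which they close (so a half turn about z gives the same grasp; the last joint's range is limited). The gripper opens to 88 mm and grips with 3 to 60 N. Pads are 18 mm wide; open, the fingers measure 123 mm over their backs; the gripper's body (75 mm by 187 mm) begins 45 mm behind the grasp point.
Start: joints at [-1.076, 0.689, -0.195, 1.565, 0.157, 0.902, -0.215], TCP at [0.278, 0.56, 0.239] pointing down, gripper open.
Joint ranges: [-3.01, 3.01], [-0.46, 2.08], [-1.47, 1.51], [0.13, 2.56], [-1, 4.14], [0.04, 2.09], [-2.66, 2.66]. Speed limits (rad/s): [2.57, 2.57, 3.14, 3.14, 3.14, 3.14, 3.14].

INTERFACE

Orientations are given as a unit quaternion [x, y, z, w].
In Python, from plant import r gives the robot as it stands. The module is installed in compiled form; this text tells all that it offers.
- The arm moves only by the shell command python3 -m pendant 'ROWS' [FORCE]. ROWS is JSON, one flat list of numbers, 7 for each row, row after row: the opening, from 0 (shut) to 1 (fully open), then the shift along the tool's x, y, z scaled (see below), then the turn, a rotation vector about the tool's x, y, z scaled (see below). A call has 1 to 12 rows; each row is the pose to reach, as a shift and turn from the pose commanded when the call began, along the tool's axes at that moment; what a row does not reach only later rows make up. The controller multiplies each number of a shift by 0.15 m and each number of a turn by pi/2 rad. A row lasts 1/10 s, in which the tool goes at most 50 mm and 8.59 degrees, less where a joint would pass 70% of its speed; a pose out of reach is approached as far as the arm can. A call with a number of a shift or a turn outside -1 to 1 is refused whole. A call with a gripper value outside its range is refused whole. The fingers move at their own pace and stop on an object; FORCE is the grip in N (left out, the last holds). Time passes only in rows, so rows that repeat a pose let the fingers close. It gives the time, the measured TCP pose, the force, the opening and the grip force at its end, in the units of the state.
- r.get_state(): the state, without advancing time (a new reading comes with each control period).
- r.snapshot(name): name is "side" or "top"; returns a dict with "img" (400x640x3 uint8, red, green, blue), "mtx" (3x3 intrinsics, pixels), "k1" (the pictures are not rectified: a ray, as slopes to the right and down, at radius r is drawn at 1 + k1 r^2 times it, then the intrinsics apply), "cam_to_world" (4x4, takes a point from camera to world coordinates). Camera axes: x right, y up, looking along -z (the intrinsics and any distortion apply to the point x, -y, -z); pixel columns grow to the right and rows downward; lengths in m; the calibration is good to about 2 mm. A picture is of the moment at which its call begins. There is no depth.
- r.finish_job(): hands the job in; it is judged then, once.
The state is a dict: "clock": time; "q": joint angles; "qd": joint speeds; "joint_torque": joint torques, N m; "tool_pos": TCP position; "eef_rot": TCP orientation; "contact_force": force on the tool from outside, world axes, zero at the start; "moment": the same for the moment, N m; "opening": opening from 0.0 (shut) to 1.0 (fully open); "finger_force": force on a finger pad.
Only numpy, scipy, OpenCV 4.12 (cv2) and the standard library are available. Lean on these libraries where they do the work, as an engineer would, in place of code of your own. Each camera call takes 0.05 s, during which the arm holds its last target. There are 200 camera calls.

## Working session

There is one attempt and no reset: what is moved stays moved. The work goes in short steps, Python scripts to look and compute and a shell command to move; the robot and the scene stay as the last step left them, time stands still between calls to the robot, and variables do not carry over. Pictures are saved under pics/ and viewed, at most 10 in all, crops included, and the job is handed in when it is done.

```bash
mkdir -p pics; cat > h.py <<'E'
import numpy as np, cv2
from scipy.spatial.transform import Rotation as R
from plant import r
def snap(n,f=None):
    s=r.snapshot(n)
    if f: cv2.imwrite('pics/'+f,s['img'][:,:,::-1])
    return s
def ray(s,u,v):
    K=np.array(s['mtx']);x=(u-K[0,2])/K[0,0];y=(v-K[1,2])/K[1,1]
    a,b=x,y
    for _ in range(30):
        k=1+s['k1']*(a*a+b*b);a,b=x/k,y/k
    T=np.array(s['cam_to_world']);return T[:3,3],T[:3,:3]@np.array([a,-b,-1])
def at(s,u,v,z):
    o,d=ray(s,u,v);return o+d*(z-o[2])/d[2]
def proj(s,p):
    T=np.array(s['cam_to_world']);c=T[:3,:3].T@(np.array(p)-T[:3,3]);a,b=c[0]/-c[2],-c[1]/-c[2]
    k=1+s['k1']*(a*a+b*b);K=np.array(s['mtx']);return np.array([K[0,0]*a*k+K[0,2],K[1,1]*b*k+K[1,2]])
E
python3 - <<'E'
from h import *
for n in('top','side'):
    s=snap(n,n+'0.png');print(n,np.round(s['cam_to_world'],3).tolist(),np.round(s['mtx'],1).tolist(),s['k1'])
print(r.get_state())
E
```

```text
top [[-0.002, 0.992, -0.126, 0.411], [-1.0, -0.001, 0.005, 0.029], [0.005, 0.126, 0.992, 1.268], [0.0, 0.0, 0.0, 1.0]] [[484.3, 0.0, 324.2], [0.0, 484.3, 195.8], [0.0, 0.0, 1.0]] -0.05620224188209849
side [[0.954, 0.162, -0.253, 0.228], [-0.3, 0.563, -0.77, -0.971], [0.017, 0.811, 0.585, 0.83], [0.0, 0.0, 0.0, 1.0]] [[434.8, 0.0, 313.7], [0.0, 434.8, 198.4], [0.0, 0.0, 1.0]] 0.03583524648728685
{'clock': 0.1, 'q': array([-1.07618222,  0.68989823, -0.19448877,  1.56624208,  0.1573115 ,
        0.90251604, -0.21511407]), 'qd': array([ 7.24619460e-04, -2.09513476e-03,  2.17560904e-04, -2.70227142e-03,
        7.02461321e-05, -1.44499659e-03, -1.48587823e-04]), 'joint_torque': array([-4.36648697e-03, -5.28495026e+01, -1.27180573e+00, -1.53837293e+01,
       -5.25563036e-02,  1.95471417e-03,  5.30793432e-05]), 'tool_pos': array([0.27772619, 0.55926279, 0.23799008]), 'eef_rot': array([ 2.28351629e-01,  9.73578365e-01, -8.28909777e-04, -1.15564449e-04]), 'contact_force': array([-0.09705912,  0.15036412, -0.50564724]), 'moment': array([0.01603606, 0.02209795, 0.06634671]), 'finger_force': 0.0, 'opening': 0.9962062952039769}
```

View pics/top0.png

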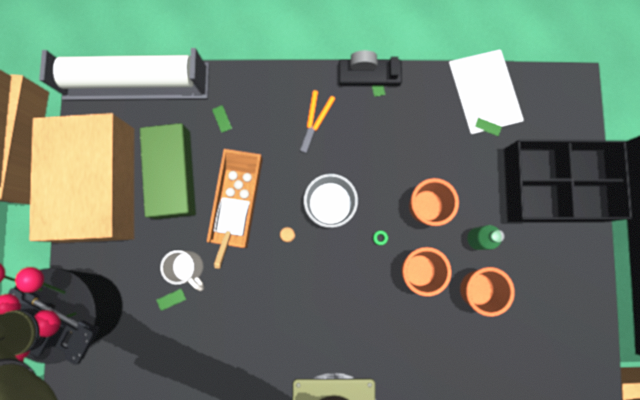

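View pics/side0.png

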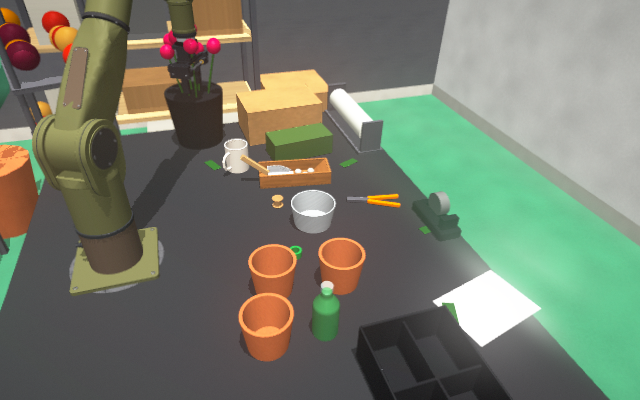

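The clay pot lookalikes are orange pots at top-view pixels A (435,202), B (427,272) and C (489,292). Cover pot is at (330,201), and the box at (235,198) holds the scoop, with its handle toward the robot, and five pebbles. I'll measure distances and check crops.

```bash
cat >> h.py <<'E'
from scipy.optimize import least_squares
def circ(s,c,z,rad,half=True):
    """known-radius circle on plane z through contour pixels; half: only those on the side away from the camera foot"""
    P=np.array([at(s,u,v,z)[:2] for u,v in c]);o=np.array(s['cam_to_world'])[:2,3]
    m=P.mean(0)
    for _ in range(4):
        k=((P-m)@(m-o)>0) if half else np.ones(len(P),bool)
        m=least_squares(lambda q:np.linalg.norm(P[k]-q,axis=1)-rad,m,loss='soft_l1',f_scale=.002).x
    return m,np.std(np.linalg.norm(P[k]-m,axis=1)-rad)
def blobs(mask,amin):
    cs,_=cv2.findContours(mask.astype(np.uint8),cv2.RETR_EXTERNAL,cv2.CHAIN_APPROX_NONE)
    return [c[:,0] for c in cs if cv2.contourArea(c)>amin]
E
python3 - <<'E'
from h import *
s=snap('top');I=s['img'];H=cv2.cvtColor(I,cv2.COLOR_RGB2HSV)
m=((H[...,0]<14)|(H[...,0]>175))&(H[...,1]>120)&(H[...,2]>90)
for c in blobs(m,300):
    p,e=circ(s,c,.1,.058);print('orange',c.mean(0).round(),len(c),p.round(4),e.round(4),'dist',np.linalg.norm(p).round(3))
g=(H[...,1]<70)&(H[...,2]>110);g[:,:290]=0;g[:150]=0;g[:,370:]=0;g[240:]=0
for c in blobs(g,300):
    print('cover',c.mean(0).round(),circ(s,c,.072,.066))
    print(circ(s,cv2.convexHull(c)[:,0],.072,.066,False))
o=np.array(s['cam_to_world']);
for n,u,v,z in[('vase',497,236,.15),('mug',183,265,.095),('tape',381,238,.022),('spool',288,235,.029),('snips',306,148,.007)]:print(n,at(s,u,v,z).round(3))
a=cv2.resize(I[140:275,195:275],None,fx=4.4,fy=4.4,interpolation=cv2.INTER_CUBIC)
b=cv2.resize(I[165:325,295:525],None,fx=1.9,fy=1.9,interpolation=cv2.INTER_CUBIC)
W=np.zeros((600,800,3),np.uint8);W[:a.shape[0],:a.shape[1]]=a;W[:b.shape[0],355:355+b.shape[1]]=b
cv2.imwrite('pics/crop1.png',W[:,:,::-1])
E
```

```text
orange [488. 291.] 142 [ 0.3283 -0.373 ] 0.0007 dist 0.497
orange [426. 271.] 137 [ 0.3771 -0.2211] 0.0007 dist 0.437
orange [434. 202.] 136 [ 0.5449 -0.2452] 0.0006 dist 0.598
orange [230. 181.] 447 [0.6112 0.2303] 0.0141 dist 0.653
cover [330. 200.] (array([0.55494944, 0.00766474]), np.float64(0.0010627060022593083))
(array([0.5521868 , 0.00841192]), np.float64(0.0003883168567699392))
vase [ 0.458 -0.377  0.15 ]
mug [0.392 0.364 0.095]
tape [ 0.46  -0.122  0.022]
spool [0.467 0.116 0.029]
snips [0.699 0.071 0.007]
```

View pics/crop1.png

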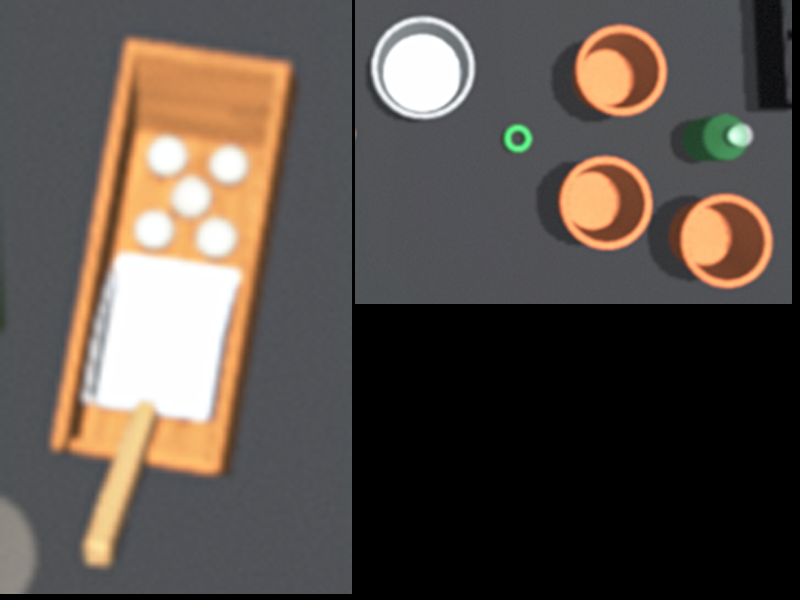

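The crop confirms three plain terracotta pots. A (435,202) is farthest from the base at 0.598 m, against 0.497 m and 0.437 m, so it is the clay pot. Next I measure the box and scoop and work out the first move.

```bash
cat >> h.py <<'E'
def tool(yaw,pitch=0.,roll=0.):
    """tool down, y axis at yaw(deg); then turned about own x by roll, own y by pitch (deg)"""
    a=np.radians(yaw);M=np.array([[-np.sin(a),np.cos(a),0],[np.cos(a),np.sin(a),0],[0,0,-1.]])
    M=np.column_stack([M[0],M[1],M[2]]) if False else np.column_stack([[-np.sin(a),np.cos(a),0],[np.cos(a),np.sin(a),0],[0,0,-1.]])
    return M@R.from_euler('XY',[roll,pitch],degrees=True).as_matrix()
def plan(pos,M):
    st=r.get_state();A=R.from_quat(st['eef_rot']).as_matrix()
    d=A.T@(np.array(pos)-st['tool_pos'])/.15;t=R.from_matrix(A.T@M).as_rotvec()/(np.pi/2)
    print('shift',d.round(3),'turn',t.round(3),'at',st['tool_pos'].round(3),'t',round(st['clock'],1));return d,t
E
python3 - <<'E'
from h import *
s=snap('top');f=lambda x,y:(195+(x+.5)/4.4-.5,140+(y+.5)/4.4-.5)
C=[at(s,*f(x,y),.048)[:2] for x,y in[(127,38),(292,62),(222,472),(52,450)]]
print('corners',np.round(C,4).tolist())
for i in range(4):print(np.linalg.norm(C[i]-C[i-1]).round(4))
ax=(C[0]+C[1]-C[2]-C[3])/2;print('box heading',np.degrees(np.arctan2(ax[1],ax[0])),'centre',np.mean(C,0))
for n,x,y,z in[('pan FL',118,253,.008),('pan FR',241,268,.008),('pan BR',209,420,.036),('pan BL',85,402,.036),('handle end',97,548,.1),('handle base',150,405,.036)]:print(n,at(s,*f(x,y),z).round(4))
for x,y in[(166,156),(228,164),(190,197),(154,229),(216,237)]:print('peb',at(s,*f(x,y),.016).round(4))
# pot A: above far rim point
p=np.array([.5449,-.2452]);az=np.degrees(np.arctan2(p[1],p[0]));u=p/np.linalg.norm(p);M=tool(az,0,0)
for sg in(6.84,-6.84):
    Mt=tool(az,0,sg);print(sg,Mt[:,2].round(3),'radial',Mt[:2,2]@u)
plan([*(p+u*.0535),.2],M)
I=snap('side')['img']
cv2.imwrite('pics/s1.png',cv2.resize(I[145:235,225:345],None,fx=6,fy=6,interpolation=cv2.INTER_CUBIC)[:,:,::-1])
E
```

```text
corners [[0.6896, 0.2828], [0.675, 0.1857], [0.4368, 0.2222], [0.4493, 0.3199]]
0.2431
0.0981
0.2409
0.0985
box heading -8.746907128434046 centre [0.56267509 0.25265063]
pan FL [0.5677 0.2931 0.008 ]
pan FR [0.5586 0.2194 0.008 ]
pan BR [0.467  0.2321 0.036 ]
pan BL [0.4774 0.3043 0.036 ]
handle end [0.3945 0.2815 0.1   ]
handle base [0.4756 0.2665 0.036 ]
peb [0.625  0.2642 0.016 ]
peb [0.6201 0.227  0.016 ]
peb [0.6002 0.2493 0.016 ]
peb [0.5811 0.2703 0.016 ]
peb [0.5762 0.2333 0.016 ]
6.84 [-0.109  0.049 -0.993] radial -0.11909716009486974
-6.84 [ 0.109 -0.049 -0.993] radial 0.11909716009486974
shift [-4.337 -3.999  0.26 ] turn [-0.001  0.001  0.976] at [0.278 0.559 0.238] t 0.2
```

View pics/s1.png

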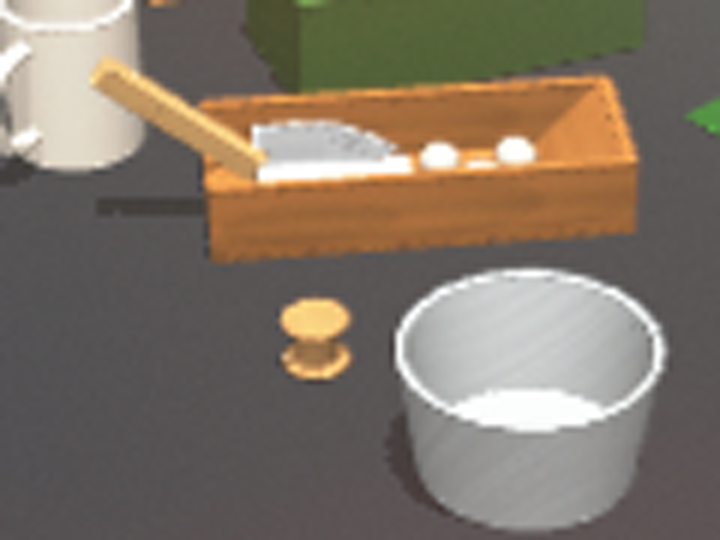

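The side crop shows the scoop level in the box with its handle at the near (robot) end, its top around (100,70) in the crop. Five pebbles lie in front of the mouth. I start moving now, toward pot A's far rim.

```bash
python3 -m pendant '[0.5,-0.25,-0.25,0,0,0,0, 0.5,-0.5,-0.5,0,0,0,0, 0.5,-0.75,-0.75,0,0,0,0, 0.5,-1,-1,0,0,0,0, 0.5,-1,-1,0,0,0,0]'
python3 -m pendant '[0.5,-0.25,-0.25,0,0,0,0, 0.5,-0.5,-0.5,0,0,0,0, 0.5,-0.75,-0.75,0,0,0,0, 0.5,-1,-1,0,0,0,0, 0.5,-1,-1,0,0,0,0]'
python3 -m pendant '[0.5,-0.25,-0.25,0,0,0,0, 0.5,-0.5,-0.5,0,0,0,0, 0.5,-0.75,-0.75,0,0,0,0, 0.5,-1,-1,0,0,0,0, 0.5,-1,-1,0,0,0,0]'
python3 -c "
from h import *
p=np.array([.5449,-.2452]);az=np.degrees(np.arctan2(p[1],p[0]));u=p/np.linalg.norm(p)
plan([*(p+u*.0535),.2],tool(az,0,6.84))"
```

```text
clock: 0.75
tool_pos: [0.3477, 0.352, 0.2385]
eef_rot: [0.232, 0.973, -0.003, 0.001]
contact_force: [-0.9, 0.7, -0.1]
opening: 0.57
finger_force: 0.0
clock: 1.25
tool_pos: [0.4145, 0.1522, 0.2386]
eef_rot: [0.232, 0.973, -0.002, 0.0]
contact_force: [-0.2, -0.3, -0.2]
opening: 0.501
finger_force: 0.0
clock: 1.75
tool_pos: [0.4826, -0.0486, 0.2386]
eef_rot: [0.232, 0.973, -0.001, 0.001]
contact_force: [-0.2, 0.1, 0.0]
opening: 0.503
finger_force: 0.0
shift [-1.318 -0.965  0.262] turn [0.061 0.06  0.969] at [ 0.483 -0.049  0.239] t 1.8
```

```bash
python3 -m pendant '[0.5,-0.25,-0.25,0,0,0,0.09, 0.5,-0.5,-0.5,0,0,0,0.18, 0.5,-0.75,-0.7,0,0,0,0.27, 0.5,-1,-0.96,0,0,0,0.36, 0.5,-1,-0.96,0,0,0,0.45, 0.5,-1,-0.96,0,0,0,0.54, 0.5,-1,-0.96,0,0,0,0.63, 0.5,-1,-0.96,0,0,0,0.72, 0.5,-1,-0.96,0,0,0,0.81, 0.5,-1,-0.96,0,0,0,0.9,0.5,-1,-0.96,0,0,0,0.97, 0.5,-1,-0.96,0,0,0,0.97]'
python3 -c "
from h import *
p=np.array([.5449,-.2452]);az=np.degrees(np.arctan2(p[1],p[0]));u=p/np.linalg.norm(p)
plan([*(p+u*.0537),.13],tool(az,0,6.84));plan([*(p+u*.0497),.066],tool(az,0,6.84))"
```

```text
clock: 2.95
tool_pos: [0.5523, -0.2367, 0.2385]
eef_rot: [0.837, 0.548, 0.0, -0.0]
contact_force: [1.2, 0.7, -0.3]
opening: 0.504
finger_force: 0.0
shift [-0.076  0.335  0.723] turn [ 0.076 -0.     0.007] at [ 0.552 -0.237  0.238] t 3.0
shift [-0.077  0.309  1.15 ] turn [ 0.076 -0.     0.007] at [ 0.552 -0.237  0.238] t 3.0
```

```bash
python3 -m pendant '[0.5,-0.08,0.33,0.1,0.076,0,0.007, 0.5,-0.08,0.335,0.3,0.076,0,0.007, 0.5,-0.08,0.335,0.55,0.076,0,0.007, 0.5,-0.08,0.335,0.72,0.076,0,0.007, 0.5,-0.08,0.335,0.72,0.076,0,0.007]'
python3 - <<'E'
from h import *
p=np.array([.5449,-.2452]);az=np.degrees(np.arctan2(p[1],p[0]));u=p/np.linalg.norm(p)
plan([*(p+u*.0497),.066],tool(az,0,6.84))
s=snap('top');t=snap('side')
W=np.zeros((420,800,3),np.uint8)
a=cv2.resize(s['img'][150:255,385:485],None,fx=4,fy=4);b=cv2.resize(t['img'][215:305,290:390],None,fx=4,fy=4)
W[:420,:400]=a;W[:360,400:]=b
cv2.imwrite('pics/g1.png',W[:,:,::-1])
E
```

```text
clock: 3.45
tool_pos: [0.5904, -0.2674, 0.1265]
eef_rot: [0.838, 0.543, -0.034, -0.054]
contact_force: [0.1, -0.1, 0.0]
opening: 0.499
finger_force: 0.0
shift [0.01  0.045 0.401] turn [-0.005 -0.     0.001] at [ 0.59  -0.267  0.127] t 3.5
```

View pics/g1.png

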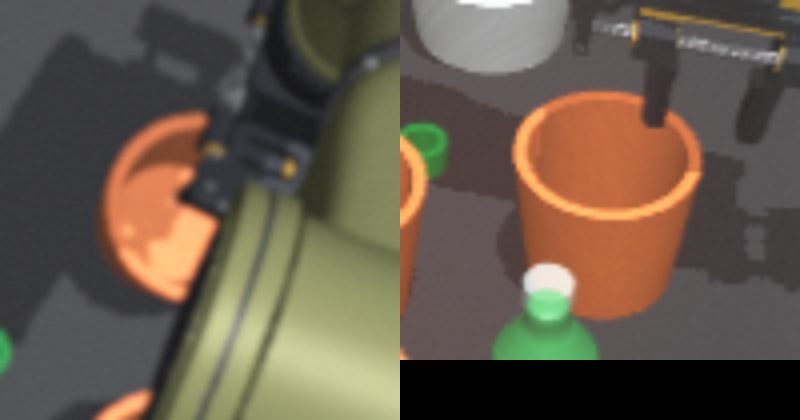

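The side crop shows the fingers straddling pot A's far rim, with the inner finger at (655,110) above the inside and the outer one at (755,120). I'll descend, close and lift slightly.

```bash
python3 -m pendant '[0.5,0.01,0.045,0.2,0,0,0, 0.5,0.01,0.045,0.4,0,0,0, 0.5,0.01,0.045,0.4,0,0,0, 0.5,0.01,0.045,0.4,0,0,0]' 
python3 -m pendant '[0,0,0,0,0,0,0, 0,0,0,0,0,0,0, 0,0,0,0,0,0,0, 0,0,0,0,0,0,0, 0,0,0,0,0,0,0, 0,0,0,0,0,0,0, 0,0,0,0,0,0,0]' 45
python3 -c "
from h import *
plan([*r.get_state()['tool_pos'][:2],.18],R.from_quat(r.get_state()['eef_rot']).as_matrix())"
```

```text
clock: 3.95
tool_pos: [0.5937, -0.2689, 0.0722]
eef_rot: [0.839, 0.542, -0.032, -0.049]
contact_force: [0.9, -0.4, 0.2]
opening: 0.5
finger_force: 0.0
clock: 4.65
tool_pos: [0.5914, -0.2679, 0.0711]
eef_rot: [0.839, 0.541, -0.033, -0.051]
contact_force: [-2.6, 2.9, 7.8]
opening: 0.099
finger_force: 44.2
shift [-0.    -0.089 -0.721] turn [0. 0. 0.] at [ 0.591 -0.268  0.071] t 4.7
```

```bash
python3 -m pendant '[0,0,-0.02,-0.15,0,0,0, 0,0,-0.04,-0.35,0,0,0, 0,0,-0.07,-0.55,0,0,0, 0,0,-0.09,-0.7,0,0,0, 0,0,-0.09,-0.72,0,0,0, 0,0,-0.09,-0.72,0,0,0]'
python3 - <<'E'
from h import *
st=r.get_state();p=st['tool_pos'];print(st['opening'],st['finger_force'])
M=R.from_quat(st['eef_rot']).as_matrix()
plan(p+[.0075,.2535,0],M)
# pot pose from the top view: rim contour
s=snap('top');H=cv2.cvtColor(s['img'],cv2.COLOR_RGB2HSV)
snap('side','lift.png')
E
```

```text
clock: 5.25
tool_pos: [0.5923, -0.2683, 0.1788]
eef_rot: [0.839, 0.541, -0.032, -0.05]
contact_force: [0.6, -0.3, -3.8]
opening: 0.095
finger_force: 45.6
0.09518482585480603 45.61113251185816
shift [ 1.561 -0.646  0.076] turn [0. 0. 0.] at [ 0.592 -0.268  0.179] t 5.2
```

View pics/lift.png

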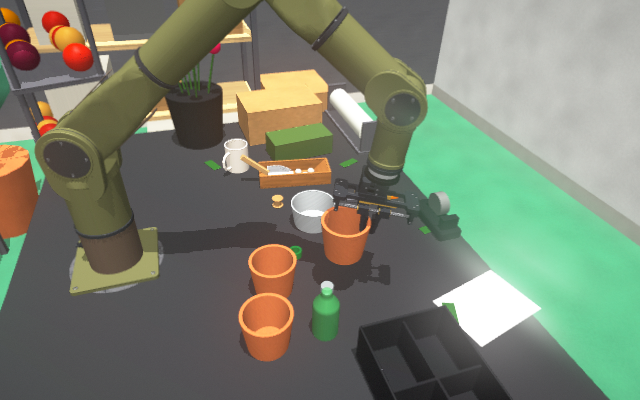

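The pot hangs upright from its far rim, bottom clear of the bench, at about (346,235). I'll carry it over the cover pot in two halves.

```bash
python3 -m pendant '[0,0.1,-0.04,0,0,0,0, 0,0.3,-0.12,0.01,0,0,0, 0,0.55,-0.23,0.03,0,0,0, 0,0.78,-0.32,0.04,0,0,0, 0,0.78,-0.32,0.04,0,0,0]'
python3 -m pendant '[0,0.25,-0.1,0,0,0,0, 0,0.5,-0.2,0.01,0,0,0, 0,0.7,-0.28,0.03,0,0,0, 0,0.78,-0.32,0.04,0,0,0, 0,0.78,-0.32,0.04,0,0,0, 0,0.78,-0.32,0.04,0,0,0]'
python3 - <<'E'
from h import *
s=snap('top');t=snap('side')
W=np.zeros((440,800,3),np.uint8)
W[:440,:400]=cv2.resize(s['img'][145:255,275:375],None,fx=4,fy=4);W[:440,400:]=cv2.resize(t['img'][130:240,265:365],None,fx=4,fy=4)
cv2.imwrite('pics/over.png',W[:,:,::-1])
st=r.get_state();plan(st['tool_pos']-[0,0,.07],R.from_quat(st['eef_rot']).as_matrix())
H=cv2.cvtColor(t['img'],cv2.COLOR_RGB2HSV)
m=((H[...,0]<14)|(H[...,0]>175))&(H[...,1]>120)&(H[...,2]>90);m[:, :285]=0;m[240:]=0;m[:,350:]=0;m[:180]=0
ys,xs=np.where(m)
# foot silhouette bottom rows & expected
for y in range(ys.max()-12,ys.max()+1,3):
    q=xs[ys==y];print(y,q.min() if len(q) else None,q.max() if len(q) else None)
z=.0
print(proj(t,[.552,.008,.072]),proj(t,[.552,.008,.108]),proj(t,[.552,.008,.208]))
E
```

```text
clock: 5.85
tool_pos: [0.5967, -0.1306, 0.1775]
eef_rot: [0.836, 0.546, -0.031, -0.054]
contact_force: [1.0, 1.5, -3.3]
opening: 0.093
finger_force: 45.6
clock: 6.45
tool_pos: [0.6, -0.0167, 0.1782]
eef_rot: [0.839, 0.541, -0.033, -0.049]
contact_force: [-0.5, -1.1, -4.2]
opening: 0.097
finger_force: 45.8
shift [0.001 0.055 0.463] turn [0. 0. 0.] at [ 0.6   -0.018  0.178] t 6.5
190 299 331
193 300 331
196 301 330
199 303 328
202 309 322
[314.27432558 202.01359287] [314.49975081 191.99447545] [315.16781353 162.30887712]
```

View pics/over.png

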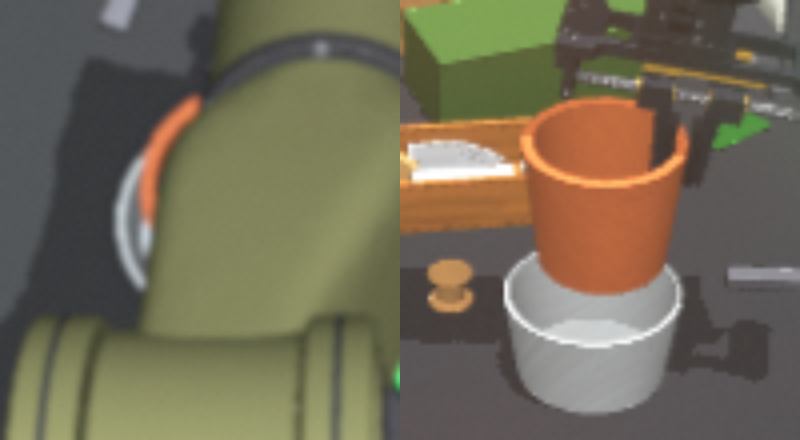

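The side crop shows the clay pot centred over the cover pot: its foot is centred at column 315 against 314.5 expected. Lowering now.

```bash
python3 -m pendant '[0,0,0.02,0.15,0,0,0, 0,0,0.035,0.3,0,0,0, 0,0,0.05,0.42,0,0,0, 0,0,0.06,0.52,0,0,0, 0,0,0.07,0.6,0,0,0, 0,0,0.076,0.64,0,0,0, 0,0,0.076,0.64,0,0,0]'
python3 -m pendant '[0,0,0.001,0.012,0,0,0, 0,0,0.003,0.024,0,0,0, 0,0,0.003,0.03,0,0,0, 0,0,0.003,0.03,0,0,0]'
```

```text
clock: 7.25
tool_pos: [0.5995, -0.0147, 0.0811]
eef_rot: [0.839, 0.541, -0.033, -0.051]
contact_force: [-0.8, 2.7, -4.4]
opening: 0.103
finger_force: 46.0
clock: 7.65
tool_pos: [0.5999, -0.0143, 0.0779]
eef_rot: [0.839, 0.541, -0.032, -0.051]
contact_force: [-2.6, 3.7, -2.0]
opening: 0.097
finger_force: 46.0
```

```bash
python3 -m pendant '[0,0,0.001,0.012,0,0,0, 0,0,0.002,0.02,0,0,0, 0,0,0.002,0.02,0,0,0]'
python3 -m pendant '[0.2,0,0,0,0,0,0, 0.45,0,0,0,0,0,0, 0.45,0,0,0,0,0,0, 0.45,0,0,0,0,0,0, 0.45,0,-0.02,-0.15,0,0,0, 0.45,0,-0.06,-0.5,0,0,0, 0.45,0,-0.1,-0.8,0,0,0, 0.45,0,-0.1,-0.95,0,0,0, 0.45,0,-0.1,-0.95,0,0,0]'
python3 - <<'E'
from h import *
t=snap('side');I=t['img']
cv2.imwrite('pics/home.png',cv2.resize(I[140:240,240:380],None,fx=5,fy=5,interpolation=cv2.INTER_CUBIC)[:,:,::-1])
s=snap('top');H=cv2.cvtColor(t['img'],cv2.COLOR_RGB2HSV)
st=r.get_state();print(st['tool_pos'])
# next: above scoop handle, tool y across the scoop
h=np.radians(-8.5);o=np.array([.5187,.263,.006]);ex=np.array([np.cos(h),np.sin(h),0])
print('grip',o+ex*-.093+[0,0,.064])
for yaw in(81.5,261.5):plan([*(o+ex*-.1)[:2],.2],tool(yaw,0,0))
E
```

```text
clock: 7.95
tool_pos: [0.6003, -0.0139, 0.0764]
eef_rot: [0.839, 0.542, -0.032, -0.051]
contact_force: [-4.5, 4.8, 7.9]
opening: 0.102
finger_force: 46.0
clock: 8.85
tool_pos: [0.605, -0.0171, 0.2215]
eef_rot: [0.839, 0.541, -0.029, -0.047]
contact_force: [-0.2, 0.0, -0.6]
opening: 0.454
finger_force: 0.0
[ 0.60200606 -0.01636036  0.21750674]
grip [0.42672152 0.27674628 0.07      ]
shift [ 1.286 -1.888  0.342] turn [-0.053 -0.07  -1.175] at [ 0.602 -0.016  0.218] t 8.9
shift [ 1.286 -1.888  0.342] turn [-0.065  0.049  0.823] at [ 0.602 -0.016  0.218] t 8.9
```

View pics/home.png

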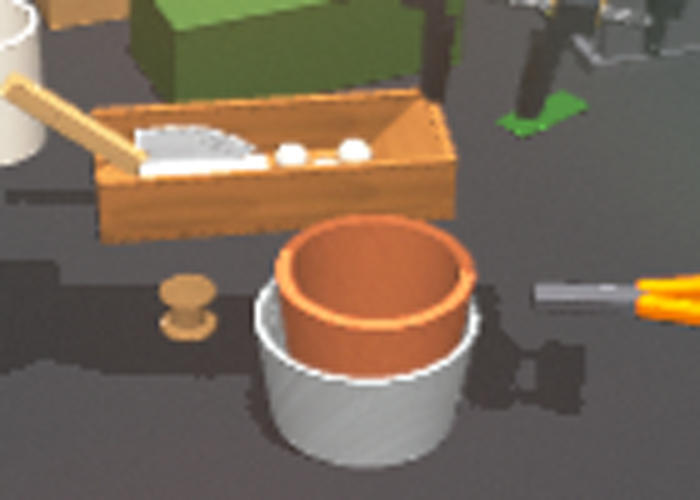

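The pot is home and upright: its rim stands evenly above the cover rim around (375,270) in the crop. Next I turn the tool for the scoop, and test on the way how far the arm can tilt for pouring.

```bash
python3 - <<'E'
from h import *
plan([.50,.02,.29],tool(81.5,0,0))
E
python3 -m pendant '[0.5,0.1,-0.15,-0.2,0,0,-0.095, 0.5,0.3,-0.3,-0.3,0,0,-0.19, 0.5,0.45,-0.5,-0.4,0,0,-0.285, 0.5,0.45,-0.6,-0.4,0,0,-0.38, 0.5,0.45,-0.6,-0.4,0,0,-0.475, 0.5,0.45,-0.6,-0.4,0,0,-0.57, 0.5,0.45,-0.6,-0.4,0,0,-0.665, 0.5,0.45,-0.6,-0.4,0,0,-0.76, 0.5,0.45,-0.6,-0.4,0,0,-0.855, 0.5,0.45,-0.6,-0.4,0,0,-0.95, 0.5,0.45,-0.6,-0.4,0,0,-1, 0.5,0.45,-0.6,-0.4,0,0,-1]'
python3 - <<'E'
from h import *
print(r.get_state()['q'].round(2))
plan([.50,.02,.29],tool(81.5,50,0))
E
```

```text
shift [-0.06  -0.772 -0.395] turn [-0.053 -0.07  -1.175] at [ 0.602 -0.016  0.218] t 8.9
clock: 10.15
tool_pos: [0.554, 0.079, 0.2859]
eef_rot: [0.21, 0.976, 0.012, -0.06]
contact_force: [0.3, -0.6, 0.3]
opening: 0.497
finger_force: 0.0
[-0.03  0.6  -0.27  1.6   0.09  1.05  0.84]
shift [ 0.168 -0.507 -0.006] turn [ 0.085  0.474 -0.159] at [0.554 0.079 0.286] t 10.2
```

```bash
python3 -m pendant '[0.5,0.1,-0.2,0,0.02,0.09,-0.03, 0.5,0.17,-0.4,0,0.04,0.18,-0.06, 0.5,0.17,-0.5,0,0.06,0.27,-0.1, 0.5,0.17,-0.5,0,0.08,0.36,-0.13, 0.5,0.17,-0.5,0,0.085,0.47,-0.16, 0.5,0.17,-0.5,0,0.085,0.47,-0.16, 0.5,0.17,-0.5,0,0.085,0.47,-0.16]'
python3 - <<'E'
from h import *
print(r.get_state()['q'].round(2))
plan([.50,.02,.29],tool(81.5,50,0))
plan([.42,.278,.2],tool(81.5,-15,0))
E
```

```text
clock: 10.85
tool_pos: [0.5007, 0.0214, 0.2876]
eef_rot: [0.067, 0.905, 0.03, -0.42]
contact_force: [0.4, -0.5, 0.1]
opening: 0.499
finger_force: 0.0
[ 0.11  0.95 -0.35  1.18  0.    1.87  1.19]
shift [ 0.014 -0.01  -0.008] turn [-0.001  0.003 -0.001] at [0.501 0.021 0.288] t 10.8
shift [0.063 1.614 0.974] turn [-0.001 -0.719 -0.   ] at [0.501 0.021 0.288] t 10.8
```

```bash
python3 -m pendant '[0.36,0,0.3,0,0,-0.09,0, 0.36,0,0.6,0.1,0,-0.18,0, 0.36,0,0.9,0.2,0,-0.27,0, 0.36,0,1,0.3,0,-0.36,0, 0.36,0,1,0.3,0,-0.45,0, 0.36,0,1,0.3,0,-0.54,0, 0.36,0,1,0.3,0,-0.63,0, 0.36,0,1,0.3,0,-0.667,0, 0.36,0,1,0.3,0,-0.667,0]'
python3 - <<'E'
from h import *
plan([.4255,.2768,.15],tool(81.5,-10,0))
E
```

```text
clock: 11.75
tool_pos: [0.4862, 0.1754, 0.2625]
eef_rot: [0.071, 0.993, -0.007, 0.092]
contact_force: [0.5, 0.3, -0.1]
opening: 0.363
finger_force: 0.0
shift [0.627 0.611 0.646] turn [0.001 0.007 0.003] at [0.486 0.175 0.263] t 11.8
```

```bash
python3 -m pendant '[0.36,0.2,0.25,0.1,0,0,0, 0.36,0.4,0.5,0.25,0,0,0, 0.36,0.62,0.61,0.4,0,0,0, 0.36,0.63,0.61,0.55,0,0,0, 0.36,0.63,0.61,0.645,0,0,0, 0.36,0.63,0.61,0.645,0,0,0]'
python3 - <<'E'
from h import *
plan([.4261,.2768,.0547],tool(81.5,-10,0))
t=snap('side');s=snap('top')
W=np.zeros((480,800,3),np.uint8)
W[:480,:400]=cv2.resize(s['img'][180:300,175:275],None,fx=4,fy=4);W[:400,400:]=cv2.resize(t['img'][110:210,215:315],None,fx=4,fy=4)
cv2.imwrite('pics/hand.png',W[:,:,::-1])
E
```

```text
clock: 12.35
tool_pos: [0.4283, 0.2761, 0.1477]
eef_rot: [0.073, 0.993, -0.008, 0.091]
contact_force: [1.2, -0.3, 0.0]
opening: 0.361
finger_force: 0.0
shift [0.128 0.004 0.607] turn [-0.001  0.006  0.001] at [0.428 0.276 0.148] t 12.3
```

View pics/hand.png

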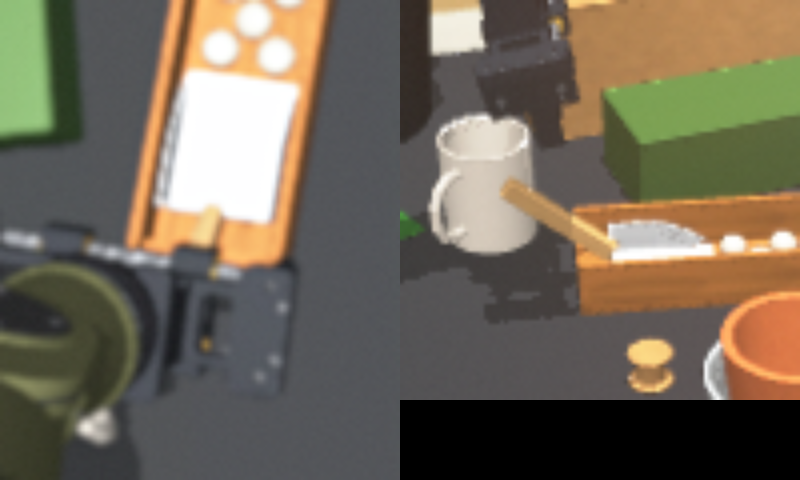

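The view shows the gripper over the handle; in the top crop the handle runs into the gap at (205,235). In the side crop the mug (485,180) is below the gripper and clear of it. Descending.

```bash
python3 -m pendant '[0.36,0.04,0,0.2,0,0,0, 0.36,0.08,0,0.4,0,0,0, 0.36,0.12,0.004,0.55,0,0,0, 0.36,0.128,0.004,0.62,0,0,0, 0.36,0.128,0.004,0.62,0,0,0]'
python3 -c "
from h import *
plan([.4261,.2768,.0547],tool(81.5,-10,0))"
```

```text
clock: 12.95
tool_pos: [0.4306, 0.2781, 0.0638]
eef_rot: [0.074, 0.993, -0.008, 0.094]
contact_force: [-0.1, -0.3, -0.3]
opening: 0.363
finger_force: 0.0
shift [ 0.039 -0.013  0.055] turn [-0.002  0.009  0.   ] at [0.431 0.278 0.064] t 12.9
```

```bash
python3 -m pendant '[0.36,0.03,-0.01,0.05,0,0,0, 0.36,0.03,-0.01,0.06,0,0,0, 0.36,0.03,-0.01,0.06,0,0,0, 0,0.03,-0.01,0.06,0,0,0, 0,0.03,-0.01,0.06,0,0,0, 0,0.03,-0.01,0.06,0,0,0, 0,0.03,-0.01,0.06,0,0,0, 0,0.03,-0.01,0.06,0,0,0]' 60
python3 -c "
from h import *
st=r.get_state();print(R.from_quat(st['eef_rot']).as_matrix().round(3))
plan([.4261,.2768,.0547],tool(81.5,-10,0))"
```

```text
clock: 13.75
tool_pos: [0.4268, 0.2767, 0.0542]
eef_rot: [0.073, 0.993, -0.009, 0.094]
contact_force: [-0.1, -0.2, 3.9]
opening: 0.153
finger_force: 60.0
[[-0.972  0.147  0.185]
 [ 0.144  0.989 -0.031]
 [-0.187 -0.004 -0.982]]
shift [ 0.004 -0.    -0.004] turn [-0.002  0.009  0.001] at [0.427 0.277 0.054] t 13.8
```

Handle gripped (13.5 mm between the pads). Now I push the pan along the box floor under the pebbles.

```bash
python3 -m pendant '[0,-0.05,-0.003,0.02,0,0,0, 0,-0.11,-0.006,0.03,0,0,0, 0,-0.17,-0.01,0.045,0,0,0, 0,-0.23,-0.012,0.057,0,0,0, 0,-0.29,-0.012,0.068,0,0,0, 0,-0.35,-0.012,0.08,0,0,0, 0,-0.39,-0.012,0.088,0,0,0, 0,-0.39,-0.012,0.088,0,0,0]'
python3 - <<'E'
from h import *
st=r.get_state();print(st['q'].round(2))
t=snap('side');s=snap('top')
W=np.zeros((480,800,3),np.uint8)
W[:480,:400]=cv2.resize(s['img'][140:260,185:285],None,fx=4,fy=4);W[:400,400:]=cv2.resize(t['img'][120:220,245:345],None,fx=4,fy=4)
cv2.imwrite('pics/push.png',W[:,:,::-1])
E
```

```text
clock: 14.55
tool_pos: [0.4825, 0.2688, 0.0531]
eef_rot: [0.071, 0.993, -0.006, 0.091]
contact_force: [-10.0, 3.0, 18.8]
opening: 0.152
finger_force: 60.0
[-0.59  0.87 -0.12  2.05  1.18  0.25 -0.4 ]
```

View pics/push.png

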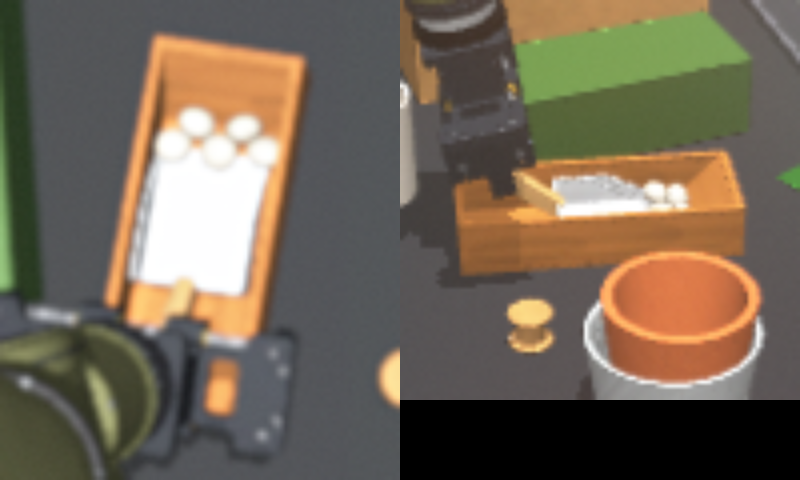

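The crops show the five pebbles crowded at the mouth: three in a row at (175,147), (217,150) and (263,152) in the top crop, and two on the slope ahead. That was the tenth picture, so from here I work from numbers only. Next I push on to the crease.

```bash
python3 -m pendant '[0,-0.05,0,0.01,0,0,0, 0,-0.1,0,0.02,0,0,0, 0,-0.14,0,0.027,0,0,0, 0,-0.16,0,0.03,0,0,0, 0,-0.16,0,0.03,0,0,0, 0,-0.16,0,0.03,0,0,0]'
python3 - <<'E'
from h import *
st=r.get_state();p=st['tool_pos'];A=R.from_quat(st['eef_rot']).as_matrix();print(st['q'].round(2))
h=np.radians(-8.7);f=np.array([np.cos(h),np.sin(h),0])
print('pushed',(p-[.4268,.2767,.0542])@f)
print('tool pitch',np.degrees(np.arctan2(-A[2,0],-A[2,2])))
s=snap('top');g=cv2.cvtColor(s['img'],cv2.COLOR_RGB2GRAY);H=cv2.cvtColor(s['img'],cv2.COLOR_RGB2HSV)
w=(H[...,1]<60)&(H[...,2]>140)
def bc(u,v,z):
    q=at(s,u,v,z)-[.5627,.2527,0];return q@f*1000,(q[1]*f[0]-q[0]*f[1])*1000
# map of whiteness in box frame 6 mm grid at z=.02
for X in range(108,20,-5):
    print('%4d '%X+' '.join('%3d'%g[tuple(int(round(k)) for k in proj(s,np.array([.5627,.2527,.025])+f*X/1000+np.array([-f[1],f[0],0])*Y/1000)[::-1])] for Y in range(44,-45,-4)))
E
```

```text
clock: 15.25
tool_pos: [0.5022, 0.2669, 0.0531]
eef_rot: [0.07, 0.994, -0.006, 0.089]
contact_force: [-21.7, 2.2, 29.5]
opening: 0.145
finger_force: 60.0
[-0.52  0.88 -0.2   2.    1.12  0.31 -0.29]
pushed 0.0760560014287467
tool pitch 10.237127363316562
 108 155 164 162 161 162 161 161 161 159 160 158 161 163 161 161 164 165 164 163 162 170 187 166
 103 144 158 159 158 158 159 161 161 163 162 163 163 163 165 164 164 164 166 168 166 172 182 140
  98 138 156 156 155 157 160 161 158 159 159 159 161 168 163 161 163 160 160 160 159 173 185 125
  93  97 148 152 154 154 155 155 156 159 158 163 191 201 236 210 154 152 148 150 149 153 183 162
  88  95 131 160 158 173 192 224 220 181 191 220 248 255 255 250 223 153 152 162 156 166 181 144
  83  94 130 154 154 200 252 255 255 248 235 242 255 255 255 245 222 191 207 231 209 179 186 133
  78  85 137 154 156 186 249 254 255 255 237 210 246 252 251 228 201 228 253 254 252 240 196 171
  73  78 119 243 233 213 221 226 236 235 225 195 222 218 220 214 240 240 249 255 254 241 189 155
  68 111 192 254 255 254 248 211 215 211 223 250 255 243 232 254 255 2
[... 199 characters left out ...]
5 255 197 183 185 150
  53 116 190 227 234 230 228 244 253 255 251 219 217 212 240 255 255 255 255 254 216 191 196 131
  48 152 199 239 255 255 255 255 255 255 255 255 253 252 255 255 255 255 255 255 186 183 196 171
  43 162 184 253 255 255 255 255 254 254 254 255 255 255 255 254 254 255 255 254 172 188 191 161
  38 168 189 255 255 255 254 254 254 254 254 254 254 254 254 254 254 255 255 248 175 198 200 138
  33 168 181 243 255 255 254 254 254 254 254 254 254 255 254 254 254 255 255 254 167 187 201 180
  28 189 167 254 255 255 254 254 254 254 255 254 254 254 254 254 254 255 255 249 166 188 192 162
  23 163 172 219 255 255 254 254 254 254 254 254 254 254 254 254 254 255 255 237 177 196 201 133
```

Lip at the crease, pushed 76 mm, with two pebbles already in the pan. Next I pitch the mouth up, following the slope.

```bash
python3 -m pendant '[0,-0.016,0,0.022,0,-0.039,0, 0,-0.033,0,0.045,0,-0.078,0, 0,-0.055,0,0.07,0,-0.117,0, 0,-0.077,0,0.097,0,-0.156,0, 0,-0.105,0,0.125,0,-0.195,0, 0,-0.13,0,0.15,0,-0.233,0, 0,-0.13,0,0.15,0,-0.233,0, 0,-0.13,0,0.15,0,-0.233,0]'
cat > look.py <<'E'
from h import *
st=r.get_state();p=st['tool_pos'];A=R.from_quat(st['eef_rot']).as_matrix();print(st['q'].round(2),p.round(3))
h=np.radians(-8.7);f=np.array([np.cos(h),np.sin(h),0])
print('tool pitch',np.degrees(np.arctan2(-A[2,0],-A[2,2])).round(1),'force',st['contact_force'].round(1),'open',st['opening'])
s=snap('top');g=cv2.cvtColor(s['img'],cv2.COLOR_RGB2GRAY)
for X in range(112,0,-5):
    print('%4d '%X+' '.join('%3d'%g[tuple(int(round(k)) for k in proj(s,np.array([.5627,.2527,.04])+f*X/1000+np.array([-f[1],f[0],0])*Y/1000)[::-1])] for Y in range(44,-45,-4)))
E
python3 look.py
```

```text
clock: 16.1
tool_pos: [0.5277, 0.2613, 0.0318]
eef_rot: [0.067, 0.961, -0.021, 0.268]
contact_force: [-11.2, 4.2, 5.4]
opening: 0.155
finger_force: 60.0
[-0.62  1.   -0.25  2.18  2.1   0.73 -1.39] [0.528 0.261 0.032]
tool pitch 31.2 force [-11.2   4.2   5.4] open 0.15467519018960352
 112 175 187 184 172 167 197 189 180 177 206 189 183 174 174 197 193 181 178 193 170 164 181 185
 107 183 255 255 254 252 255 255 254 254 251 255 254 254 253 254 254 254 254 252 202 163 181 192
 102 207 252 255 255 255 255 255 255 255 255 255 255 255 254 251 244 246 255 255 196 165 179 180
  97 197 253 255 255 254 254 254 254 254 254 255 254 246 245 249 253 245 245 252 230 161 172 174
  92 193 241 255 255 254 255 255 254 254 254 255 252 245 252 254 255 253 240 245 182 144 169 184
  87 201 203 255 255 254 254 254 254 254 254 255 255 243 243 255 255 230 249 249 159 149 181 181
  82 206 224 249 255 254 254 254 254 254 254 255 255 250 233 226 224 225 254 249 193 155 171 179
  77 198 202 252 255 254 254 254 254 254 254 254 255 255 254 251 246 252 255 255 168 144 170 172
  72 207 179 255 255 254 254 254 254 254
[... 714 characters left out ...]
2 255 245 165 194 186
  32 145 164 166 192 255 255 254 239 231 252 254 252 243 202 220 234 235 255 255 223 174 198 180
  27 138 166 177 227 255 255 255 253 223 228 248 247 225 194 255 255 255 255 255 195 162 196 192
  22 141 179 175 202 240 237 237 217 191 200 210 212 175 192 227 235 243 247 232 229 172 187 184
  17 134 151 217 209 218 232 218 215 209 233 236 228 210 219 234 220 218 217 236 235 185 196 170
  12 168  95 200 215 221 192 207 216 214 228 238 239 197 205 196 192 200 215 183 193 191 191 188
   7 145  78 135 200 199 188 199 196 191 227 237 235 169 178 205 203 190 184 179 195 194 194 182
   2 124  76 161 199 207 205 204 198 203 232 237 225 174 192 206 206 198 189 191 197 190 187 170
```

All pebbles appear to be in the pan, with none left on the slope. Lifting straight up, mouth raised.

```bash
python3 -m pendant '[0,-0.02,0,-0.08,0,0,0, 0,-0.1,0,-0.2,0,0,0, 0,-0.2,0,-0.37,0,0,0, 0,-0.3,0,-0.54,0,0,0, 0,-0.42,0,-0.7,0,0,0, 0,-0.52,0,-0.86,0,0,0, 0,-0.56,0,-0.95,0,0,0, 0,-0.56,0,-0.95,0,0,0, 0,-0.56,0,-0.95,0,0,0]'
python3 - <<'E'
from h import *
st=r.get_state();A=R.from_quat(st['eef_rot']).as_matrix();print(st['q'].round(2),st['contact_force'],st['opening'])
s=snap('top')
# pot now, from the rim
H=cv2.cvtColor(s['img'],cv2.COLOR_RGB2HSV)
m=((H[...,0]<14)|(H[...,0]>175))&(H[...,1]>120)&(H[...,2]>90);m[:,:280]=0;m[:,380:]=0
for c in blobs(m,200):print(c.mean(0),len(c),circ(s,c,.105,.058),circ(s,cv2.convexHull(c)[:,0],.105,.058,False))
# white left in the box?
w=(H[...,1]<60)&(H[...,2]>150)
w[:,:205]=0;w[:,270:]=0;w[:140]=0;w[255:]=0
for c in blobs(w,10):print('white',cv2.boundingRect(c),cv2.contourArea(c))
E
```

```text
clock: 17.05
tool_pos: [0.5287, 0.26, 0.1982]
eef_rot: [0.07, 0.96, -0.022, 0.272]
contact_force: [-0.4, -0.7, -2.6]
opening: 0.151
finger_force: 59.9
[-0.75  0.64 -0.04  2.14  1.56  0.46 -0.83] [-0.41466541 -0.67975267 -2.60284234] 0.1513202284669084
[331.4017094  196.73504274] 117 (array([0.54689488, 0.00719898]), np.float64(0.0035294430253821926)) (array([0.55082382, 0.00424035]), np.float64(0.0041015368289689935))
white (206, 140, 39, 45) 1385.0
```

Box is empty of pebbles, and the load of 2.6 N matches the scoop plus about five pebbles. I compute the carry and pour poses from the grasp geometry.

```bash
cat > pour.py <<'E'
import sys
from h import *
A0=tool(81.5,-10.3);d=A0.T@(np.array([.5632,.2563,.008])-[.4268,.2767,.0542])
pot=np.array([.5535,.0085,0])
def pose(th,lipz,hd=-50.,back=.022):
    a=np.radians(hd);M=tool(90+hd,th-10.3);L=pot-back*np.array([np.cos(a),np.sin(a),0])+[0,0,lipz]
    return L-M@d,M
E
python3 - <<'E'
from pour import *
st=r.get_state();A=R.from_quat(st['eef_rot']).as_matrix();print('lip',(st['tool_pos']+A@d).round(3))
for a in[(-15,.17),(5,.125),(50,.11)]:
    P,M=pose(*a);print(a,P.round(3));
plan(*pose(-15,.17))
E
```

```text
lip [0.672 0.238 0.205]
(-15, 0.17) [0.446 0.137 0.179]
(5, 0.125) [0.454 0.128 0.183]
(50, 0.11) [0.505 0.066 0.245]
shift [ 0.429 -0.892 -0.112] turn [0.217 0.068 0.408] at [0.529 0.26  0.198] t 17.1
```

```bash
python3 -m pendant '[0,0.02,-0.04,-0.005,0.01,0.003,0.02, 0,0.06,-0.12,-0.015,0.03,0.009,0.055, 0,0.11,-0.22,-0.028,0.053,0.017,0.1, 0,0.16,-0.34,-0.042,0.083,0.026,0.155, 0,0.22,-0.46,-0.057,0.112,0.035,0.21, 0,0.28,-0.58,-0.073,0.141,0.044,0.265, 0,0.335,-0.7,-0.088,0.17,0.053,0.32, 0,0.38,-0.79,-0.1,0.192,0.06,0.362, 0,0.41,-0.86,-0.108,0.209,0.065,0.393, 0,0.43,-0.89,-0.112,0.217,0.068,0.408, 0,0.43,-0.89,-0.112,0.217,0.068,0.408, 0,0.43,-0.89,-0.112,0.217,0.068,0.408]'
python3 - <<'E'
from pour import *
st=r.get_state();A=R.from_quat(st['eef_rot']).as_matrix();print('lip',(st['tool_pos']+A@d).round(3),st['q'].round(2))
plan(*pose(4,.125))
s=snap('side','pre.png');t=snap('top','pret.png')
H=cv2.cvtColor(t['img'],cv2.COLOR_RGB2HSV);w=((H[...,1]<60)&(H[...,2]>190));w[:,:210]=0;w[:,400:]=0;w[:150]=0;w[300:]=0
for c in blobs(w,60):
    q=cv2.minAreaRect(c);print('white',np.round(q[0]),np.round(q[1]),q[2])
L=st['tool_pos']+A@d
print('lip px top',proj(t,L),'side',proj(s,L))
E
```

```text
clock: 18.3
tool_pos: [0.4467, 0.1377, 0.1792]
eef_rot: [0.412, 0.884, -0.092, 0.199]
contact_force: [0.1, -0.8, -3.3]
opening: 0.151
finger_force: 59.9
lip [0.54  0.027 0.17 ] [-0.69  0.62 -0.03  2.22  1.03  0.54 -0.98]
shift [-0.072 -0.008  0.023] turn [0.002 0.211 0.   ] at [0.447 0.138 0.179] t 18.3
white [322. 209.] [53. 73.] 44.06081008911133
lip px top [323.12779129 200.21079635] side [308.93283156 171.05569953]
```

```bash
python3 -m pendant '[0,-0.02,0,0.006,0,0.05,0, 0,-0.04,0,0.012,0,0.12,0, 0,-0.06,-0.005,0.018,0,0.18,0, 0,-0.072,-0.008,0.023,0,0.211,0, 0,-0.072,-0.008,0.023,0,0.211,0]'
python3 - <<'E'
from pour import *
st=r.get_state();A=R.from_quat(st['eef_rot']).as_matrix();print('lip',(st['tool_pos']+A@d).round(3))
for th,z in[(12,.121),(20,.117),(28,.114),(36,.111),(44,.11),(52,.11),(60,.11)]:plan(*pose(th,z))
E
```

```text
clock: 18.9
tool_pos: [0.4541, 0.1252, 0.1812]
eef_rot: [0.425, 0.904, -0.023, 0.051]
contact_force: [-0.6, -0.8, -2.9]
opening: 0.152
finger_force: 59.9
lip [0.54  0.022 0.126]
shift [-0.05   0.008 -0.086] turn [ 0.001  0.09  -0.004] at [0.454 0.125 0.181] t 18.9
shift [-0.135  0.008 -0.162] turn [ 0.002  0.179 -0.004] at [0.454 0.125 0.181] t 18.9
shift [-0.235  0.009 -0.231] turn [ 0.002  0.267 -0.004] at [0.454 0.125 0.181] t 18.9
shift [-0.346  0.01  -0.285] turn [ 0.002  0.356 -0.004] at [0.454 0.125 0.181] t 18.9
shift [-0.468  0.011 -0.336] turn [ 0.002  0.445 -0.004] at [0.454 0.125 0.181] t 18.9
shift [-0.597  0.012 -0.376] turn [ 0.003  0.534 -0.003] at [0.454 0.125 0.181] t 18.9
shift [-0.731  0.013 -0.397] turn [ 0.003  0.623 -0.003] at [0.454 0.125 0.181] t 18.9
```

```bash
python3 -m pendant '[0,-0.05,0.008,-0.086,0,0.09,0, 0,-0.09,0.008,-0.125,0,0.135,0, 0,-0.135,0.008,-0.162,0,0.179,0, 0,-0.18,0.008,-0.2,0,0.22,0, 0,-0.235,0.009,-0.231,0,0.267,0, 0,-0.29,0.009,-0.26,0,0.31,0, 0,-0.346,0.01,-0.285,0,0.356,0, 0,-0.405,0.01,-0.31,0,0.4,0, 0,-0.468,0.011,-0.336,0,0.445,0, 0,-0.53,0.012,-0.357,0,0.49,0, 0,-0.597,0.012,-0.376,0,0.534,0, 0,-0.597,0.012,-0.376,0,0.534,0]'
python3 - <<'E'
from pour import *
st=r.get_state();A=R.from_quat(st['eef_rot']).as_matrix();print('lip',(st['tool_pos']+A@d).round(3),'pitch',np.degrees(np.arctan2(-A[2,0],-A[2,2])),st['q'].round(2))
plan(*pose(60,.112));plan(*pose(66,.114));plan(*pose(45,.15,back=.03));plan(*pose(0,.19,back=.03))
s=snap('side','po.png');t=snap('top','pot.png')
for I in(s,t):
    H=cv2.cvtColor(I['img'],cv2.COLOR_RGB2HSV);w=(H[...,1]<70)&(H[...,2]>170);c0=proj(I,[.5535,.0085,.06]);print('pot px',c0)
    w[:,:int(c0[0])-120]=0;w[:,int(c0[0])+120:]=0;w[:int(c0[1])-80]=0;w[int(c0[1])+100:]=0
    for c in blobs(w,6):print(cv2.boundingRect(c),cv2.contourArea(c))
E
```

```text
clock: 20.1
tool_pos: [0.5086, 0.0635, 0.2439]
eef_rot: [0.397, 0.846, 0.15, -0.322]
contact_force: [-0.7, -0.3, -1.9]
opening: 0.152
finger_force: 59.9
lip [0.539 0.026 0.107] pitch -41.61873242994721 [ 0.51  0.95 -0.88  1.51  0.05  1.28  0.44]
shift [-0.053 -0.006 -0.142] turn [ 0.     0.09  -0.003] at [0.509 0.064 0.244] t 20.1
shift [-0.109 -0.006 -0.229] turn [ 0.001  0.156 -0.003] at [0.509 0.064 0.244] t 20.1
shift [ 0.279 -0.008 -0.075] turn [ 0.    -0.077 -0.003] at [0.509 0.064 0.244] t 20.1
shift [ 0.449 -0.009  0.468] turn [-0.001 -0.577 -0.003] at [0.509 0.064 0.244] t 20.1
pot px [314.63283021 205.09905581]
(321, 281, 13, 8) 64.5
(285, 155, 31, 40) 650.5
(222, 138, 27, 35) 719.5
(352, 125, 10, 12) 40.5
pot px [330.20131902 200.05271875]
(306, 210, 36, 18) 281.5
(299, 208, 7, 9) 19.5
(305, 203, 6, 5) 12.0
(311, 198, 7, 8) 19.0
(293, 197, 8, 12) 23.0
(315, 193, 7, 7) 12.0
(337, 167, 13, 12) 25.5
(293, 167, 6, 6) 9.0
(304, 128, 9, 17) 35.0
```

```bash
python3 -m pendant '[0,-0.03,-0.006,-0.09,0,0.05,0, 0,-0.053,-0.006,-0.142,0,0.09,0, 0,-0.08,-0.006,-0.19,0,0.12,0, 0,-0.109,-0.006,-0.229,0,0.156,0, 0,-0.109,0.03,-0.229,0,0.156,0, 0,-0.109,-0.04,-0.229,0,0.156,0, 0,-0.109,0.03,-0.229,0,0.156,0, 0,-0.109,-0.006,-0.229,0,0.156,0, 0,-0.109,-0.006,-0.229,0,0.156,0]'
python3 - <<'E'
from pour import *
plan(*pose(45,.16,back=.03));plan(*pose(0,.2,back=.04))
E
```

```text
clock: 21.1
tool_pos: [0.5285, 0.0382, 0.2623]
eef_rot: [0.373, 0.802, 0.198, -0.423]
contact_force: [0.0, -0.4, -1.6]
opening: 0.153
finger_force: 59.9
shift [0.364 0.001 0.204] turn [ 0.    -0.233  0.002] at [0.529 0.038 0.262] t 21.1
shift [0.434 0.001 0.826] turn [ 0.001 -0.733  0.001] at [0.529 0.038 0.262] t 21.1
```

```bash
python3 -m pendant '[0,0.2,0,0.05,0,-0.08,0, 0,0.3,0,0.12,0,-0.16,0, 0,0.364,0,0.2,0,-0.233,0, 0,0.4,0,0.34,0,-0.33,0, 0,0.42,0,0.48,0,-0.43,0, 0,0.43,0,0.6,0,-0.53,0, 0,0.434,0,0.72,0,-0.63,0, 0,0.434,0,0.826,0,-0.733,0, 0,0.434,0,0.826,0,-0.733,0]'
python3 - <<'E'
from pour import *
st=r.get_state();A=R.from_quat(st['eef_rot']).as_matrix()
# over the box: scoop level, origin 40 mm back of grasp-time place not needed; same place as at start
plan([.4268+.015,.2767-.0045,.20],tool(81.5,-10.3))
s=snap('side','c1.png');t=snap('top','c2.png')
for I,n in((s,'side'),(t,'top')):
    H=cv2.cvtColor(I['img'],cv2.COLOR_RGB2HSV);c0=proj(I,[.5535,.0085,.03]);print(n,c0)
    m=np.zeros((400,640),np.uint8);cv2.fillConvexPoly(m,np.array([proj(I,[.5535+.05*np.cos(a),.0085+.05*np.sin(a),.105]) for a in np.arange(0,6.28,.2)]).astype(np.int32),1)
    w=(m>0)&(H[...,1]<90)&(H[...,2]>100)
    for c in blobs(w,3):print(cv2.boundingRect(c),cv2.contourArea(c))
E
```

```text
clock: 22.0
tool_pos: [0.4365, 0.1488, 0.2465]
eef_rot: [0.417, 0.905, -0.036, 0.082]
contact_force: [1.0, -0.5, -0.8]
opening: 0.151
finger_force: 59.9
shift [0.648 0.561 0.2  ] turn [-0.079  0.001 -0.448] at [0.436 0.149 0.247] t 22.0
side [314.44686142 213.11033018]
top [330.00376032 201.42331626]
(309, 198, 20, 20) 136.0
(329, 185, 19, 24) 215.5
```

```bash
python3 -m pendant '[0,0.1,0.09,0.03,-0.013,0,-0.07, 0,0.22,0.19,0.07,-0.026,0,-0.15, 0,0.35,0.3,0.1,-0.04,0,-0.23, 0,0.47,0.4,0.14,-0.053,0,-0.31, 0,0.57,0.5,0.17,-0.066,0,-0.38, 0,0.648,0.56,0.2,-0.079,0,-0.448, 0,0.648,0.56,0.2,-0.079,0,-0.448, 0,0.648,0.56,0.2,-0.079,0,-0.448]'
python3 - <<'E'
from pour import *
plan([.4268+.015,.2767-.0045,.075],tool(81.5,-10.3))
plan([.4268+.015,.2767-.0045,.0555],tool(81.5,-10.3))
t=snap('top','c3.png');I=t
H=cv2.cvtColor(I['img'],cv2.COLOR_RGB2HSV)
m=np.zeros((400,640),np.uint8);cv2.fillConvexPoly(m,np.array([proj(I,[.5535+.05*np.cos(a),.0085+.05*np.sin(a),.105]) for a in np.arange(0,6.28,.2)]).astype(np.int32),1)
w=((m>0)&(H[...,1]<110)&(H[...,2]>120)).astype(np.uint8)
for c in blobs(w,3):print(cv2.boundingRect(c),cv2.contourArea(c))
ys,xs=np.where(w);print('white px',w.sum())
for y in range(ys.min(),ys.max()+1):print(''.join('#' if w[y,x] else '.' for x in range(xs.min(),xs.max()+1)))
D=cv2.distanceTransform(w,cv2.DIST_L2,5);pk=(D==cv2.dilate(D,np.ones((5,5))))&(D>2.5)
print([(int(x),int(y),round(float(D[y,x]),1)) for y,x in zip(*np.where(pk))])
print('pebble radius px',484*.0125/(1.268-.03))
E
```

```text
clock: 22.9
tool_pos: [0.4469, 0.266, 0.1993]
eef_rot: [0.081, 0.993, -0.008, 0.088]
contact_force: [-0.4, -0.4, -1.3]
opening: 0.155
finger_force: 59.9
shift [0.186 0.037 0.808] turn [-0.003 -0.001 -0.009] at [0.447 0.266 0.199] t 22.9
shift [0.209 0.037 0.936] turn [-0.003 -0.001 -0.009] at [0.447 0.266 0.199] t 22.9
(319, 204, 10, 10) 65.5
(328, 185, 20, 25) 238.5
white px 353
................#####............
...............#######...........
...............########..........
..............##########.........
..............##########.........
.............###########.........
..............##########.###.....
..............################...
..............#################..
...............################..
.................##############..
.....................##########..
.....................##########..
......................##########.
......................###########
.....................############
....................#############
...................##############
...................##############
.......###.........#############.
.....#######.......###########...
.....########......##########....
....##########......########.....
....##########.......######......
....##########.........###.......
....##########...................
.....#########...................
#....########....................
.......#####.....................
[(333, 190, 5.0), (334, 190, 5.0), (334, 191, 5.0), (341, 196, 5.0), (341, 197, 5.0), (341, 201, 5.4), (338, 204, 5.0), (339, 204, 5.0), (324, 209, 5.0)]
pebble radius px 4.88691437802908
```

At least four pebbles are in the pot: (333,190), (341,197), (339,204) and (324,209), and the white area suggests a fifth. Lowering the scoop into the box.

```bash
python3 -m pendant '[0,0.04,0.01,0.15,0,0,-0.005, 0,0.09,0.02,0.35,0,0,-0.009, 0,0.13,0.037,0.55,0,0,-0.009, 0,0.17,0.037,0.72,0,0,-0.009, 0,0.19,0.037,0.81,0,0,-0.009, 0,0.197,0.037,0.86,0,0,-0.009, 0,0.197,0.037,0.86,0,0,-0.009]'
python3 - <<'E'
from pour import *
plan([.4268+.015,.2767-.0045,.0542],tool(81.5,-10.3))
E
```

```text
clock: 23.65
tool_pos: [0.4414, 0.2731, 0.0667]
eef_rot: [0.073, 0.993, -0.009, 0.089]
contact_force: [0.5, 0.4, -1.4]
opening: 0.151
finger_force: 59.9
shift [ 0.011 -0.005  0.082] turn [-0.003 -0.001  0.001] at [0.441 0.273 0.067] t 23.6
```

```bash
python3 -m pendant '[0,0.005,-0.003,0.03,0,0,0, 0,0.01,-0.005,0.06,0,0,0, 0,0.011,-0.005,0.08,0,0,0, 0,0.011,-0.005,0.08,0,0,0, 0,0.011,-0.005,0.08,0,0,0]'
python3 -m pendant '[0.25,0,0,0,0,0,0, 0.36,0,0,0,0,0,0, 0.36,0,0,0,0,0,0, 0.36,0,0,0,0,0,0, 0.36,-0.01,0,-0.1,0,0,0, 0.36,-0.05,0,-0.3,0,0,0, 0.36,-0.1,0,-0.6,0,0,0, 0.36,-0.15,0,-0.9,0,0,0, 0.36,-0.15,0,-0.9,0,0,0, 0.36,-0.15,0,-0.9,0,0,0]'
python3 - <<'E'
from h import *
t=snap('top');s=snap('side');H=cv2.cvtColor(t['img'],cv2.COLOR_RGB2HSV)
f=lambda u,v,z:at(t,u,v,z).round(3)[:2]
w=(H[...,1]<90)&(H[...,2]>150);w[:140]=0;w[:,:150]=0;w[330:]=0
for c in blobs(w,15):
    q=cv2.minAreaRect(c);print(np.round(q[0]),np.round(q[1]),round(q[2]),f(*q[0],.01))
H=cv2.cvtColor(s['img'],cv2.COLOR_RGB2HSV);w=(H[...,1]<70)&(H[...,2]>150);w[:,:225]=0;w[:120]=0;w[260:]=0;w[:,420:]=0
for c in blobs(w,4):print('side',cv2.boundingRect(c),cv2.contourArea(c))
m=((H[...,0]<14)|(H[...,0]>175))&(H[...,1]>120)&(H[...,2]>90);m[:,:285]=0;m[245:]=0;m[:,350:]=0;m[:180]=0
for c in blobs(m,100):
    b=cv2.boundingRect(c);print('clay side',b)
print([proj(s,[.5535,.0085,z]).round(1).tolist() for z in(.072,.105)])
w=w.astype(np.uint8)[150:190,250:335]
for y in range(0,40):print(''.join('#' if v else '.' for v in w[y]))
E
```

```text
clock: 24.15
tool_pos: [0.4415, 0.2734, 0.0551]
eef_rot: [0.072, 0.993, -0.008, 0.089]
contact_force: [0.5, 0.7, -1.6]
opening: 0.156
finger_force: 59.9
clock: 25.15
tool_pos: [0.4402, 0.2741, 0.1928]
eef_rot: [0.072, 0.993, -0.007, 0.09]
contact_force: [0.1, -0.2, -1.2]
opening: 0.358
finger_force: 0.0
[255. 324.] [25.  8.] 41 [0.243 0.2  ]
[154. 312.] [3. 7.] 90 [0.27  0.461]
[266. 319.] [35.  7.] 42 [0.254 0.171]
[157. 258.] [ 3. 14.] 90 [0.407 0.457]
[497. 236.] [11. 12.] 90 [ 0.466 -0.428]
[324. 209.] [9. 8.] 45 [0.536 0.025]
[232. 210.] [31. 37.] 11 [0.534 0.264]
[338. 196.] [25. 14.] 68 [ 0.57  -0.013]
[329. 205.] [55. 44.] 20 [0.547 0.011]
[305. 145.] [ 5. 12.] 21 [0.707 0.074]
side (348, 197, 15, 3) 14.5
side (291, 195, 45, 38) 387.0
side (271, 165, 27, 10) 169.0
side (225, 138, 24, 35) 664.5
side (346, 120, 33, 18) 138.0
side (225, 120, 14, 4) 25.0
clay side (285, 180, 50, 35)
[[314.7, 201.8], [314.9, 192.7]]
.....................................................................................
.................................................................................
[... 2572 characters left out ...]
............
.....................................................................................
.....................................................................................
.....................................................................................
.....................................................................................
.....................................................................................
.....................................................................................
.....................................................................................
.....................................................................................
```

```bash
python3 -m pendant '[0.36,0.3,0,-0.2,0,0,0, 0.36,0.4,0.2,-0.4,0,0,0, 0.36,0.4,0.4,-0.6,0,0,0, 0.36,0.4,0.6,-0.6,0,0,0, 0.36,0.4,0.6,-0.6,0,0,0, 0.36,0.4,0.6,-0.6,0,0,0]'
python3 - <<'E'
from h import *
t=snap('top');H=cv2.cvtColor(t['img'],cv2.COLOR_RGB2HSV);g=t['img'][...,2]
for y in range(182,216):print(y,' '.join('%3d'%v for v in g[y,316:352]))
w=(H[...,1]<80)&(H[...,2]>130);w[:90]=0;w[:,:130]=0
for c in blobs(w,12):print(cv2.boundingRect(c),cv2.contourArea(c))
# scoop seen at mouth/pan
f=np.array([np.cos(np.radians(-8.7)),np.sin(np.radians(-8.7)),0]);l=np.array([-f[1],f[0],0])
gg=cv2.cvtColor(t['img'],cv2.COLOR_RGB2GRAY)
for X in range(70,-90,-8):print('%4d '%X+' '.join('%3d'%gg[tuple(int(round(k)) for k in proj(t,np.array([.5627,.2527,.01])+f*X/1000+l*Y/1000)[::-1])] for Y in range(44,-45,-4)))
E
```

```text
clock: 25.85
tool_pos: [0.3778, 0.3735, 0.2677]
eef_rot: [0.071, 0.994, -0.01, 0.088]
contact_force: [0.4, -0.2, -0.3]
opening: 0.36
finger_force: 0.0
182 125 108  88  71  60  57  55  53  54  54  55  53  53  54  54  54  51  51  52  49  49  47  49  50  50  48  49  52  67  87 108 121 126 123 113  96
183 112  89  68  58  55  55  55  54  53  55  54  53  52  56  52  50  49  51  50  49  50  49  50  49  48  49  49  48  51  63  83 107 123 129 122 106
184  92  71  56  52  55  56  56  57  54  56  53  55  52  51  49  52  55  59  56  49  49  47  45  51  49  49  49  47  47  48  64  88 111 123 125 115
185  74  59  53  56  56  58  54  55  52  54  53  52  54  50  66  88 110 118 110  86  64  50  46  49  49  48  48  50  48  47  51  68  92 115 125 122
186  61  54  57  54  55  54  55  55  54  57  62  66  71  86 119 161 193 207 196 163 123  77  52  44  49  48  48  48  49  48  48  54  72  98 119 125
187  57  56  54  55  58  56  56  59  67  75  87  94 105 137 183 229 245 253 250 238 194 134  76  47  46  51  48  49  50  47  47  46  57  84 110 125
188  54  54  57  54  53  58  64  77  92 104 114 118 132 172 2
[... 5668 characters left out ...]
5 250 154 175 167 110
 -34 208 178 255 255 254 254 254 254 254 254 254 254 254 254 254 254 255 255 245 168 184 180  87
 -42 194 171 249 255 255 254 254 254 254 254 254 254 254 254 254 254 254 255 255 163 186 169 112
 -50 212 177 255 255 254 254 254 254 254 254 254 254 254 254 254 254 255 255 245 172 189 182  87
 -58 210 181 254 255 254 254 254 254 254 254 254 254 254 254 254 254 254 255 255 163 184 171 112
 -66 193 169 255 255 254 254 255 255 255 255 254 255 254 254 254 255 255 255 247 172 190 181  79
 -74 204 199 234 254 255 255 246 238 223 219 208 245 254 255 241 247 251 254 251 167 181 162 106
 -82 138 196 199 193 196 197 197 201 217 218 159 146 197 196 184 180 195 197 198 191 195 182  81
```

All five pebbles show as separate blobs in the pot, and the scoop lies level in the empty box.

```bash
python3 -c "
from plant import r
print(r.finish_job())"
```

```text
the job is handed in; nothing more can be done
None
```

I handed the job in at about 26 s: the clay pot stands in the cover pot with all five pebbles in it, the scoop lies level in the box, and I saw no stray pebbles or shifted bystanders, but no verdict came back.

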